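# Clamp a jar in the quick-release vise of a one-handed preparation board

### The job

The small jar stands loose between the jaws of the vise on the preparation board. Hold the vise's quick-release lever fully down and slide the moving jaw up until the jar is lightly pinched against the fixed jaw, let the lever spring back, then tighten with the cross handle (clockwise seen from the handle end) until the jar is firmly held at about 24 newtons, never crushing it; leave the jar upright and do not shove the other things about.

Things in the scene. Friction and masses are not known exactly. Their poses are not given: they have to be found in the camera images.
- vise: Fixed vise board, wooden, 270 x 110 mm, top at z 14 mm. Origin on the work surface; z up; +x runs along the screw from the cross-handle end to the fixed jaw; +y left of that. Board spans x -115 to 155 mm. Grey fixed jaw at x 125 to 152 mm, 88 mm high, with a shallow black V facing -x; the jar seats in it with its axis near x 89 mm. A rack of 5 mm pitch lies on the board.
- carriage (a joint): Moving jaw along vise +x, m, 0 to 0.105 (0: farthest from the fixed jaw). Upright 16 mm thick, 74 wide, top at z 116 mm, centred at vise x = -50 mm + joint. A pawl in the rack locks it unless the lever is down; then it slides with about 2 N. After release the pawl may rest on a tooth and drop in only when tightening pushes the jaw back, by up to 5 mm.
- release_lever (a joint): Steel paddle lever behind the moving jaw's upright, 42 mm wide, rad; 0 sprung up, 0.32 fully down. Above about 0.21 the pawl clears the rack. Takes about 2 N to start and 5 N at the bottom at the pressing point. Hinged at z 96 mm, 12 mm behind the upright's centre; at rest it rises toward the handle end, fully down it is level (top face z 99 mm).
- lever_press (a point): Point to press on the paddle's top face, 34 mm behind its hinge (46 mm behind the upright's centre); at rest about 11 mm higher than when fully down. A fingertip on the paddle may also push on the upright's rear face, which stands 17 mm higher than the pressed paddle.
- hub (a point): Centre of the cross handle, on the screw axis, 70 mm above the work surface; moves with jaw and screw; this end faces away from the robot. 4 steel spokes at 90 degrees, each ending in a black ball 14 mm across, ball centre 44 mm from the hub. About 65 mm are free between the spokes and the upright.
- handle (a joint): Cross handle about vise +x, rad, 0 to 4; growing tightens: spokes on the vise's -y side go down. At 0 and each quarter turn a spoke points straight up. Advances the pad 8 mm per rad. Dry friction 0.3 N m, so it stays where it is left; each newton of clamping adds 0.008 N m: 24 N takes about 0.49 N m.
- jaw_pad: Rubber-faced pressing pad on the screw's nose, 52 mm wide, z 24 to 80 mm. Origin at the centre of its front face, on the screw axis, x along the vise's +x. Sprung: it yields 1 mm per 7 N, at most 6 mm.
- jar: Small glass jar with a copper-coloured lid, 62 mm across, 60 mm high, loose on the board between the jaws. Origin at the centre of its underside, z up.
- lemon: Lemon, 71 x 53 x 51 mm, bystander. Origin at its underside.
- salt_shaker: Salt shaker, 44 mm across, 90 mm high, bystander. Origin at its underside.
- teaspoon: Teaspoon lying flat, 137 mm long, bystander.
- tape_roll: Roll of tape lying flat, 100 mm across, 25 mm high, bystander.
- water_glass: Clear water glass, 77 mm across, 89 mm high, bystander. Origin at its underside.
Mind the look-alikes: they are no part of the job. Leave any green or red look-alike of the jar alone.

How it is judged:
By the outcome, as a careful person would: the job done as asked, in the order asked, and still so for the second after the job is handed in, with the robot touching nothing.
It also fails if it takes over 64 s, if anything falls off the work surface, if the arm or the gripper's body presses on something with over 40 N, if the wrist force passes 120 N, or if a joint passes its speed limit or range.

### The arm

A 6-joint arm with a two-finger parallel gripper is mounted at the origin on the work surface; the furniture and walls round the work are solid. World frame = base frame: x ahead of the robot, y to its left, z up, the work surface at z = 0. Lengths are in m, angles in rad, forces in N, time in s.
With the tool pointing down it reaches from about 0.375 to 0.975 m from the base axis. Payload 3.8 kg.
Tool frame: the origin (TCP) lies at the very end of the fingers, on their centre line; the grasp point (between the pads) lies 19 mm behind it; z points along the fingers, y is the line along which they close (so a half turn about z gives the same grasp; the last joint's range is limited). The gripper opens to 88 mm and grips with 3 to 60 N. Pads are 18 mm wide; open, the fingers measure 123 mm over their backs; the gripper's body (75 mm by 187 mm) begins 45 mm behind the grasp point.
Start: joints at [-1.15, 0.264, 1.604, -0, 1.274, -0.037], TCP at [0.298, -0.605, 0.239] pointing down, gripper open.
Joint ranges: [-2.63, 2.63], [-0.94, 2.18], [0.31, 2.57], [-1.31, 4.45], [0, 2.66], [-2.55, 2.55]. Speed limits (rad/s): [2.57, 2.57, 3.14, 3.14, 3.14, 3.14].

### API

Orientations are given as a 3x3 rotation matrix whose columns are the frame's x, y, z axes.
In Python, from station import ctrl, read_camera gives the robot as it stands. The module is installed in compiled form; this text tells all that it offers.
- The arm moves only by the tool drive_tool, never from a script. Its argument "motion" is a list of rows, each a list of 6 numbers: the shift along the tool's x, y, z in cm, then the turn, a rotation vector about the tool's x, y, z in degrees. In form: [[dx, dy, dz, ax, ay, az], ...]. A call has 1 to 5 rows; each row is the pose to reach, as a shift and turn from the pose commanded when the call began, along the tool's axes at that moment; what a row does not reach only later rows make up. A row lasts 1/10 s, in which the tool goes at most 50 mm and 8.59 degrees, less where a joint would pass 70% of its speed; a pose out of reach is approached as far as the arm can. A call with a gripper value outside its range is refused whole. "fingers" is the opening, from 0 (shut) to 1 (fully open), set as the call begins (left out, the last holds). The fingers move at their own pace and stop on an object; "force" is the grip in N (left out, the last holds). Time passes only in rows, so rows that repeat a pose let the fingers close. It gives the time, the measured TCP pose, the force, the opening and the grip force at its end, in the units of the state.
- ctrl.get_obs(): the state, without advancing time (a new reading comes with each control period).
- read_camera(name): name is "side" or "top" or "wrist"; returns a dict with "frame" (480x640x3 uint8, blue, green, red), "fx", "fy", "cx", "cy" (pixels), "world_to_cam" (4x4, takes a point from world to camera coordinates). Camera axes: x right, y up, looking along -z (the intrinsics and any distortion apply to the point x, -y, -z); pixel columns grow to the right and rows downward; lengths in m; the calibration is good to about 2 mm. The wrist camera is an equidistant fisheye: a pixel r from the principal point sees the ray r / f radians off the axis. A picture is of the moment at which its call begins. There is no depth.
- ctrl.hand_in(): hands the job in; it is judged then, once.
The state is a dict: "time": time; "joint_pos": joint angles; "dq": joint speeds; "joint_torque": joint torques, N m; "eef_pos": TCP position; "tool_rot": TCP orientation; "force": force on the tool from outside, world axes, zero at the start; "torque": the same for the moment, N m; "opening": finger opening in m; "gripper_force": force on a finger pad.
Only numpy, scipy, OpenCV 4.12 (cv2) and the standard library are available. Lean on these libraries where they do the work, as an engineer would, in place of code of your own. Each camera call takes 0.05 s, during which the arm holds its last target. There are 200 camera calls.

## Working session

There is one attempt and no reset: what is moved stays moved. The work goes in short steps, Python scripts to look and compute and a tool call to move; the robot and the scene stay as the last step left them, time stands still between calls to the robot, and variables do not carry over. Pictures are saved under pics/ and viewed, at most 10 in all, crops included, and the job is handed in when it is done.

Besides the shell and the picture viewer there is one more tool, called after ">>>" in YAML: its name, and indented under it one key for each argument. drive_tool: Moves the arm, as the interface text tells. Its arguments: {"type":"object","properties":{"motion":{"type":"array"},"fingers":{"type":"number"},"force":{"type":"number"}},"required":["motion"]}

```bash
mkdir -p pics; cat > h.py <<'E'
from station import ctrl, read_camera
import numpy as np, cv2
def ray(c,u,v):
    M=np.array(c["world_to_cam"]);R=M[:3,:3];o=-R.T@M[:3,3]
    d=R.T@np.array([(u-c["cx"])/c["fx"],-(v-c["cy"])/c["fy"],-1.0]);return o,d
def onz(c,u,v,z):
    o,d=ray(c,u,v);return o+d*(z-o[2])/d[2]
def proj(c,p):
    M=np.array(c["world_to_cam"]);q=M[:3,:3]@np.array(p)+M[:3,3]
    return c["cx"]+c["fx"]*q[0]/-q[2], c["cy"]-c["fy"]*q[1]/-q[2]
def two(c1,p1,c2,p2):
    o1,d1=ray(c1,*p1);o2,d2=ray(c2,*p2)
    t=np.linalg.lstsq(np.c_[d1,-d2],o2-o1,rcond=None)[0]
    a,b=o1+d1*t[0],o2+d2*t[1];return (a+b)/2,np.linalg.norm(a-b)
E
python3 - <<'E'
from h import *
import pickle
D={}
for n in("top","side"):
    c=read_camera(n);cv2.imwrite(f"pics/{n}0.png",c["frame"]);D[n]=c
    print(n,[c[k] for k in("fx","fy","cx","cy")],np.round(c["world_to_cam"],3).tolist(),[k for k in c])
pickle.dump(D,open("d0.pkl","wb"));print(ctrl.get_obs())
E
```

```text
top [438.20151934352776, 438.20151934352776, 317.05030592129873, 243.26072808870168] [[-0.005, -1.0, 0.006, -0.091], [0.997, -0.004, 0.075, -0.438], [-0.075, 0.006, 0.997, -1.01], [0.0, 0.0, 0.0, 1.0]] ['frame', 'fx', 'fy', 'cx', 'cy', 'world_to_cam']
side [581.427512825044, 581.427512825044, 322.6804239452325, 234.28281142230804] [[0.642, 0.767, -0.012, -0.22], [-0.425, 0.369, 0.827, 0.162], [0.638, -0.526, 0.563, -1.573], [0.0, 0.0, 0.0, 1.0]] ['frame', 'fx', 'fy', 'cx', 'cy', 'world_to_cam']
{'time': 0.1, 'joint_pos': array([-1.14988259e+00,  2.64681277e-01,  1.60519622e+00, -5.05812737e-06,
        1.27371868e+00, -3.68909995e-02]), 'dq': array([-9.53593201e-04,  3.94299288e-05, -3.28184619e-03, -6.47671059e-04,
        1.29783239e-04, -1.03653590e-03]), 'joint_torque': array([-2.00830304e-04, -5.03620362e+01, -3.58070898e+01,  7.31093134e-02,
        2.33519630e-02, -6.26928977e-05]), 'eef_pos': array([ 0.29808146, -0.60491585,  0.23753244]), 'tool_rot': array([[ 8.97024292e-01,  4.41980477e-01, -8.23043600e-04],
       [ 4.41981238e-01, -8.97022435e-01,  1.82667237e-03],
       [ 6.90649513e-05, -2.00233932e-03, -9.99997993e-01]]), 'force': array([ 0.12581361, -0.04428329,  0.65544518]), 'torque': array([ 0.03901586,  0.02193454, -0.05118729]), 'gripper_force': 0.0, 'opening': 0.08793116252218731}
```

View pics/top0.png

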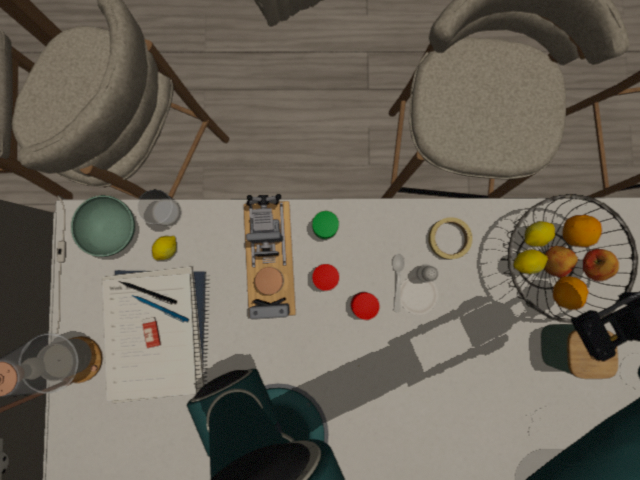

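View pics/side0.png

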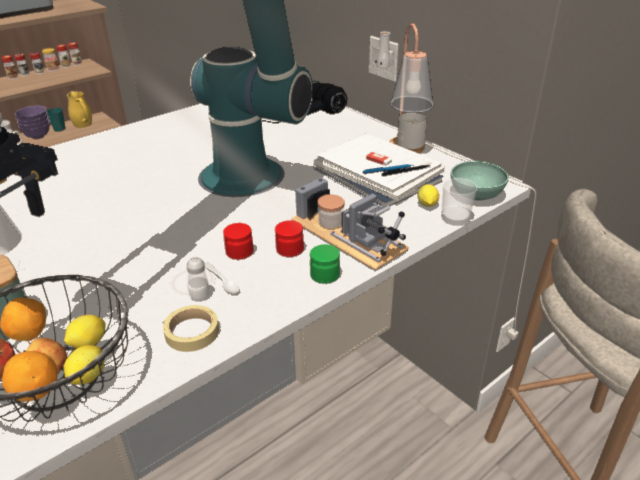

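Top view: vise with the copper-lidded jar at (269,281). The fixed jaw is at (268,310) and the cross handle at (263,198). Look-alikes are red (325,278), red (365,306) and green (325,225). I choose the copper one between the jaws and check it in a close crop.

```bash
python3 - <<'E'
import pickle;from h import *
D=pickle.load(open("d0.pkl","rb"))
a=cv2.resize(D["top"]["frame"][185:325,230:310],None,fx=4.2,fy=4.2,interpolation=2)
b=cv2.resize(D["side"]["frame"][170:270,290:412],None,fx=3.7,fy=3.7,interpolation=2)
o=np.zeros((590,336+452,3),np.uint8);o[:a.shape[0],:336]=a[:,:336];o[:b.shape[0],336:336+b.shape[1]]=b[:,:452]
cv2.imwrite("pics/c1.png",o)
t=D["top"]
hsv=cv2.cvtColor(t["frame"],cv2.COLOR_BGR2HSV)
for p in [(243,205),(291,205),(247,317),(295,317)]: print(p,onz(t,*p,.014))
for p in [(249,199),(263,199),(278,199)]: print(p,onz(t,*p,.10))
print("jar",onz(t,269,281,.074),hsv[281,269],hsv[230,290])
E
```

```text
(243, 205) [0.52961463 0.08187101 0.014     ]
(291, 205) [ 0.52916553 -0.03148422  0.014     ]
(247, 317) [0.26752465 0.07059162 0.014     ]
(295, 317) [ 0.26692073 -0.04063647  0.014     ]
(249, 199) [0.52859636 0.05489093 0.1       ]
(263, 199) [0.52847868 0.02457637 0.1       ]
(278, 199) [ 0.52835256 -0.00791598  0.1       ]
jar [0.35105958 0.01369175 0.074     ] [ 12 128 152] [ 17 102 150]
```

View pics/c1.png

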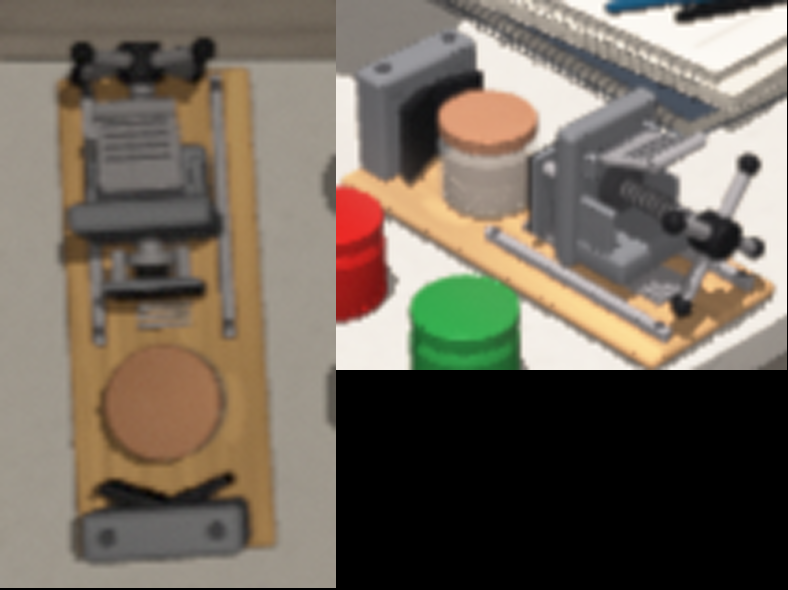

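The crop confirms it: the copper-lidded jar at crop (163,403) sits between the jaws. The fixed jaw is at (165,530), the upright at (145,217), the paddle at (140,150), and upper handle balls are at (80,55) and (203,50). Next I fit the vise pose.

```bash
cat > fit.py <<'E'
import pickle;from h import *
from scipy.optimize import least_squares
D=pickle.load(open("d0.pkl","rb"));t,s=D["top"],D["side"]
T=lambda u,v:(230+u/4.2,185+v/4.2); S=lambda u,v:(290+(u-336)/3.7,170+v/3.7)
obs=[(t,(-115,-55,14),T(57,68)),(t,(-115,55,14),T(248,68)),(t,(155,55,14),T(275,547)),
 (s,(-115,55,14),S(660,368)),(s,(-115,-55,14),S(775,285)),
 (t,(152,-44,88),T(80,560)),(t,(152,44,88),T(247,543))]
obc=[(t,(8,-37,116),T(72,237)),(t,(8,37,116),T(217,230)),(t,(-8,37,116),T(215,200)),(t,(-8,-37,116),T(68,206)),(s,(-8,37,116),S(575,133)),(s,(-8,-37,116),S(650,92))]
def W(p,v):
    x,y,z=np.array(v)/1000;c,k=np.cos(p[2]),np.sin(p[2]);return [p[0]+c*x-k*y,p[1]+k*x+c*y,z]
def f(p):
    return np.concatenate([np.subtract(proj(c,W(p,v)),u) for c,v,u in obs]+[np.subtract(proj(c,W(p,(v[0]-50+p[3]*1000,v[1],v[2]))),u) for c,v,u in obc])
r=least_squares(f,[.42,.02,np.pi,.01],loss="soft_l1");P=r.x
if __name__=="__main__":
    print(P,np.round(r.fun.reshape(-1,2),1).tolist())
    m=cv2.inRange(cv2.cvtColor(t["frame"],cv2.COLOR_BGR2HSV),(8,110,100),(14,170,255))
    def V(w):
        d=np.array(w[:2])-P[:2];c,k=np.cos(P[2]),np.sin(P[2]);return np.round(1000*np.array([c*d[0]+k*d[1],-k*d[0]+c*d[1],w[2]]),1)
    j=onz(t,*T(163,403),.074);print("jar",V(j))
    for n,a,b in [("hub",(140,62),(717,236)),("ballL",(80,55),(748,163)),("ballR",(203,50),(675,222))]:
        w,e=two(t,T(*a),s,S(*b));print(n,V(w),w,e)
    for n,a,z in [("padL",(105,290),.08),("padR",(203,290),.08),("paddle far",(140,100),.115),("paddle near",(140,193),.1)]: print(n,V(onz(t,*T(*a),z)))
    for n,x in [("upright c",-50),("press",-96),("tip c",-77)]: print(n,W(P,(x+P[3]*1000,0,99)))
E
python3 fit.py
```

```text
[0.42652449 0.01994071 3.19279853 0.03167503] [[-0.1, 0.1], [0.9, -2.5], [0.5, -1.6], [-3.2, -1.9], [0.3, -0.8], [-0.6, -0.5], [0.5, 1.2], [-0.8, 0.1], [-0.3, -0.2], [-0.2, -0.6], [-0.1, -0.1], [-3.8, 0.3], [0.2, -1.2]]
jar [75.6  2.  74. ]
hub [-107.7   -3.8   66.9] [0.53390115 0.0292096  0.06689606] 0.0038313018340680556
ballL [-105.9  -29.9  103.3] [0.53078419 0.0552307  0.10326951] 0.0023698046844440337
ballR [-107.3   32.2   93. ] [ 0.53535463 -0.00672263  0.09296321] 0.0034303701141214153
padL [ 15.1 -24.8  80. ]
padR [18.  26.2 80. ]
paddle far [-78.2   1.9 115. ]
paddle near [-32.5  -2.  100. ]
upright c [np.float64(0.4448254409637532), np.float64(0.020878642851620978), np.float64(0.099)]
press [np.float64(0.49076514716876796), np.float64(0.023233084143504643), np.float64(0.099)]
tip c [np.float64(0.4717900511275662), np.float64(0.022260597522944), np.float64(0.099)]
```

>>> drive_tool:
  motion:
    - [3.0, -3.4, 0, 0, 0, -5]
    - [6.2, -7.0, 0, 0, 0, -10]
    - [9.5, -10.6, 0, 0, 0, -15]
    - [12.8, -14.3, 0, 0, 0, -20]
    - [16.0, -18.0, 0, 0, 0, -25]

```text
time: 0.6
eef_pos: [0.3622, -0.3712, 0.2381]
tool_rot: [[0.624, 0.782, -0.0], [0.782, -0.624, 0.001], [0.0, -0.001, -1.0]]
force: [1.0, 0.3, -0.0]
opening: 0.0882
gripper_force: 0.0
```

```bash
cat > go.py <<'E'
import sys
from h import *
from scipy.spatial.transform import Rotation as Ro
# target: x y z(m) and heading of tool y (deg), tool pointing down
def delta(x,y,z,h):
    o=ctrl.get_obs();R=np.array(o["tool_rot"]);h=np.radians(h)
    yy=np.array([np.cos(h),np.sin(h),0]);zz=np.array([0,0,-1.]);G=np.c_[np.cross(yy,zz),yy,zz]
    print("t",round(o["time"],2),"pos",np.round(o["eef_pos"],4),"F",np.round(o["force"],1))
    print("shift cm",np.round(100*R.T@(np.array([x,y,z])-o["eef_pos"]),2),"turn",np.round(np.degrees(Ro.from_matrix(R.T@G).as_rotvec()),1))
delta(*map(float,sys.argv[1:]))
E
python3 go.py .472 .022 .19 2.9
```

```text
t 0.6 pos [ 0.3622 -0.3712  0.2381] F [ 1.   0.3 -0. ]
shift cm [ 37.58 -15.95   4.84] turn [ -0.   -0.  -41.5]
```

>>> drive_tool:
  motion:
    - [4.4, -1.9, 0.2, 0, 0, -5]
    - [8.8, -3.7, 0.5, 0, 0, -10]
    - [13.2, -5.6, 0.9, 0, 0, -15]
    - [17.6, -7.5, 1.3, 0, 0, -20]
    - [22.0, -9.3, 1.6, 0, 0, -25]
  fingers: 0
  force: 20

```text
time: 1.1
eef_pos: [0.4272, -0.1415, 0.2222]
tool_rot: [[0.235, 0.972, -0.0], [0.972, -0.235, 0.0], [0.0, -0.0, -1.0]]
force: [0.4, -0.5, 0.2]
opening: 0.0505
gripper_force: 0.0
```

```bash
python3 go.py .472 .022 .19 2.9
```

```text
t 1.1 pos [ 0.4272 -0.1415  0.2222] F [ 0.4 -0.5  0.2]
shift cm [16.95  0.51  3.23] turn [ -0.   -0.  -16.5]
```

>>> drive_tool:
  motion:
    - [4, 0.1, 0.5, 0, 0, -5]
    - [8.3, 0.2, 1.2, 0, 0, -10]
    - [12.7, 0.3, 2.0, 0, 0, -15]
    - [16, 0.4, 2.8, 0, 0, -16.5]
    - [16.95, 0.5, 3.2, 0, 0, -16.5]

```text
time: 1.6
eef_pos: [0.4724, 0.0226, 0.1896]
tool_rot: [[-0.051, 0.999, -0.002], [0.999, 0.051, 0.001], [0.001, -0.001, -1.0]]
force: [-0.3, 0.4, 0.3]
opening: 0.0104
gripper_force: 0.0
```

>>> drive_tool:
  motion:
    - [0, 0, 0, 0, 0, 0]
    - [0, 0, 0, 0, 0, 0]

```text
time: 1.8
eef_pos: [0.4725, 0.0191, 0.1906]
tool_rot: [[-0.047, 0.999, -0.001], [0.999, 0.047, -0.001], [-0.001, -0.001, -1.0]]
force: [0.3, -0.9, 1.2]
opening: 0.0006
gripper_force: 0.0
```

```bash
python3 go.py .472 .022 .135 2.9; python3 - <<'E'
from h import *
a=read_camera("wrist");s=read_camera("side");print(a["frame"].shape,[a[k] for k in("fx","cx","cy")])
x=cv2.resize(a["frame"],(480,360));y=cv2.resize(s["frame"][130:290,290:430],None,fx=2.2,fy=2.2)
o=np.zeros((360,800,3),np.uint8);o[:,:480]=x;o[:352,480:480+308]=y
cv2.imwrite("pics/w1.png",o)
E
```

```text
t 1.8 pos [0.4725 0.0191 0.1906] F [ 0.3 -0.9  1.2]
shift cm [ 0.3  -0.03  5.56] turn [-0.   0.  -0.2]
(480, 640, 3) [371.64829954431775, 322.9540296429325, 243.33281498431774]
```

View pics/w1.png

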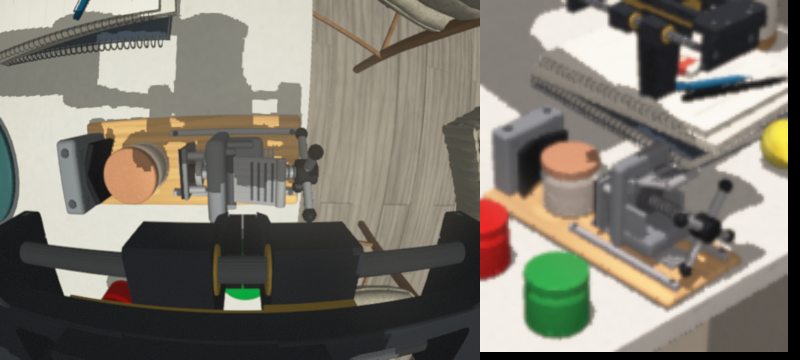

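The wrist view shows the fingertips (243,235) between the upright (218,170) and the handle (310,175). I use the wrist rays to check the upright's rear edge.

```bash
cat >> h.py <<'E'
def fish(c,u,v,z):
    M=np.array(c["world_to_cam"]);R=M[:3,:3];o=-R.T@M[:3,3]
    x,y=u-c["cx"],v-c["cy"];r=np.hypot(x,y);t=r/c["fx"]
    d=R.T@np.array([np.sin(t)*x/r,-np.sin(t)*y/r,-np.cos(t)]);return o+d*(z-o[2])/d[2]
E
python3 - <<'E'
from h import *
a=read_camera("wrist");cv2.imwrite("pics/w2.png",cv2.resize(a["frame"][150:320,220:460],None,fx=3.2,fy=3.2,interpolation=2))
k=4/3
for n,u,v,z in [("upR top rear near",231,215,.116),("upR rear far",231,140,.116),("up front",208,140,.116),("ball up",315,152,.103),("ball near",309,214,.1),("finger",243,217,.19)]: print(n,fish(a,u*k,v*k,z))
from fit import W,P
for x in(-8,8):
  for y in(-37,37):print(x,y,W(P,(-50+P[3]*1000+x,y,116)))
E
```

```text
upR top rear near [ 0.46383604 -0.00436481  0.116     ]
upR rear far [0.46155805 0.05960143 0.116     ]
up front [0.44309098 0.05890812 0.116     ]
ball up [0.53428263 0.0517446  0.103     ]
ball near [ 0.53605892 -0.00708522  0.1       ]
finger [0.47262011 0.02463156 0.19      ]
-8 -37 [np.float64(0.45092116535158844), np.float64(0.05823961371946046), np.float64(0.116)]
-8 37 [np.float64(0.45470874482114043), np.float64(-0.01566339191469375), np.float64(0.116)]
8 -37 [np.float64(0.4349421371063659), np.float64(0.057420677617935706), np.float64(0.116)]
8 37 [np.float64(0.4387297165759179), np.float64(-0.016482328016218503), np.float64(0.116)]
```

View pics/w2.png

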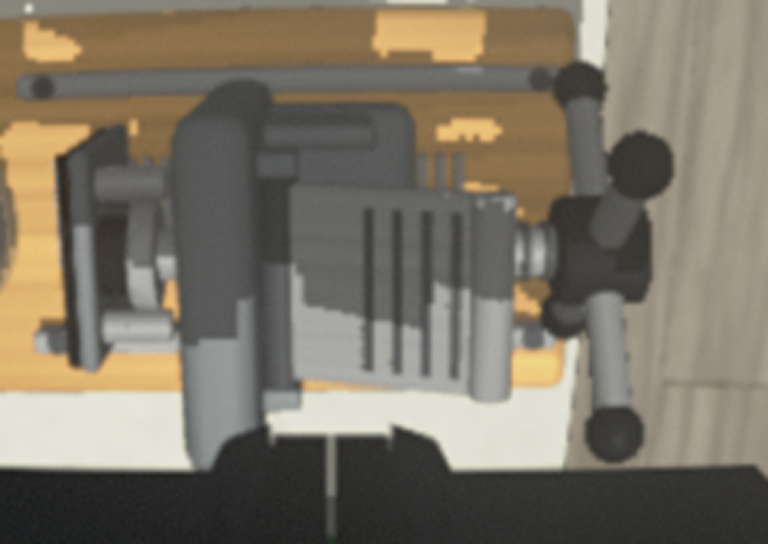

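```bash
python3 - <<'E'
from h import *
from fit import W,P
a=read_camera("wrist")
def F(u,v,z):return np.round(fish(a,220+u/3.2,150+v/3.2,z),4)
for n,u,v,z in [("rear n",252,400,.116),("rear f",248,200,.116),("front n",187,400,.116),("front f",175,200,.116),("paddle start",293,290,.1),("paddle tipline",511,300,.113),("slot1",370,290,.104),("ball lo R",614,435,.1),("ball up L",640,165,.103),("hub",600,245,.08),("padfront",65,250,.08)]: print(n,F(u,v,z))
print(W(P,(-50+P[3]*1000-8,0,116)), W(P,(-50+P[3]*1000-8-4-54,0,116)))
E
```

```text
rear n [0.4578 0.0033 0.116 ]
rear f [0.4559 0.0435 0.116 ]
front n [0.4448 0.0026 0.116 ]
front f [0.4419 0.043  0.116 ]
paddle start [0.4648 0.022  0.1   ]
paddle tipline [0.5081 0.0254 0.113 ]
slot1 [0.4805 0.0238 0.104 ]
ball lo R [ 0.5361 -0.0076  0.1   ]
ball up L [0.5343 0.0524 0.103 ]
hub [0.5331 0.0304 0.08  ]
padfront [0.4124 0.0237 0.08  ]
[np.float64(0.45281495508636443), np.float64(0.021288110902383355), np.float64(0.116)] [np.float64(0.5107389324752961), np.float64(0.024256754270410585), np.float64(0.116)]
```

>>> drive_tool:
  motion:
    - [0.2, 0.2, 2, 0, 0, 0]
    - [0.4, 0.4, 4, 0, 0, 0]
    - [0.4, 0.45, 5.5, 0, 0, 0]
    - [0.4, 0.45, 6.6, 0, 0, 0]
    - [0.4, 0.45, 7.0, 0, 0, 0]

```text
time: 2.5
eef_pos: [0.4763, 0.0235, 0.1197]
tool_rot: [[-0.046, 0.999, -0.002], [0.999, 0.046, -0.0], [0.0, -0.002, -1.0]]
force: [0.3, 0.2, 0.1]
opening: 0.0006
gripper_force: 0.0
```

>>> drive_tool:
  motion:
    - [0, 0, 0.3, 0, 0, 0]
    - [0, 0, 0.6, 0, 0, 0]
    - [0, 0, 0.9, 0, 0, 0]
    - [0, 0, 1.2, 0, 0, 0]

```text
time: 2.9
eef_pos: [0.4775, 0.0241, 0.1091]
tool_rot: [[-0.048, 0.999, 0.001], [0.999, 0.048, -0.0], [-0.0, 0.001, -1.0]]
force: [-0.1, 0.3, 0.0]
opening: 0.0004
gripper_force: 0.0
```

>>> drive_tool:
  motion:
    - [0, 0, 0.2, 0, 0, 0]
    - [0, 0, 0.4, 0, 0, 0]
    - [0, 0, 0.5, 0, 0, 0]
    - [0, 0, 0.5, 0, 0, 0]

```text
time: 3.3
eef_pos: [0.4781, 0.0242, 0.1044]
tool_rot: [[-0.048, 0.999, 0.002], [0.999, 0.048, 0.0], [0.0, 0.002, -1.0]]
force: [1.8, -0.1, 4.4]
opening: 0.0006
gripper_force: 1.8
```

>>> drive_tool:
  motion:
    - [0, 0, 0.2, 0, 0, 0]
    - [0, 0, 0.4, 0, 0, 0]
    - [0, 0, 0.4, 0, 0, 0]

```text
time: 3.6
eef_pos: [0.4781, 0.0242, 0.1002]
tool_rot: [[-0.048, 0.999, 0.002], [0.999, 0.048, 0.0], [0.0, 0.002, -1.0]]
force: [2.1, -0.0, 5.0]
opening: 0.0004
gripper_force: 2.6
```

>>> drive_tool:
  motion:
    - [0, 0, 0.1, 0, 0, 0]
    - [0, 0, 0.2, 0, 0, 0]
    - [0, 0, 0.2, 0, 0, 0]

```text
time: 3.9
eef_pos: [0.4783, 0.0242, 0.0989]
tool_rot: [[-0.048, 0.999, 0.002], [0.999, 0.048, 0.0], [0.0, 0.002, -1.0]]
force: [0.7, 0.8, 7.2]
opening: 0.0005
gripper_force: 4.0
```

>>> drive_tool:
  motion:
    - [0, -0.2, 0.1, 0, 0, 0]
    - [0, -0.5, 0.1, 0, 0, 0]
    - [0, -0.8, 0.1, 0, 0, 0]
    - [0, -1.1, 0.1, 0, 0, 0]
    - [0, -1.4, 0.1, 0, 0, 0]

```text
time: 4.4
eef_pos: [0.4657, 0.0235, 0.0988]
tool_rot: [[-0.048, 0.999, 0.006], [0.999, 0.048, 0.0], [-0.0, 0.006, -1.0]]
force: [2.0, 0.5, 10.7]
opening: 0.0004
gripper_force: 5.2
```

```bash
cat > st.py <<'E'
from h import *
from fit import W,P
a=read_camera("wrist")
cv2.imwrite("pics/st.png",a["frame"])
m=cv2.inRange(cv2.cvtColor(a["frame"],cv2.COLOR_BGR2HSV),(5,90,60),(14,170,255))
n,l,s,c=cv2.connectedComponentsWithStats(m);i=sorted(range(1,n),key=lambda i:-s[i][4])[:3]
print([(s[k].tolist(),np.round(fish(a,*c[k],.074),4)) for k in i]);o=ctrl.get_obs();print(o["time"],o["eef_pos"],o["force"])
E
python3 st.py
```

```text
[([78, 228, 98, 105, 7839], array([0.3584, 0.018 , 0.074 ])), ([541, 54, 9, 12, 20], array([0.5748, 0.1477, 0.074 ])), ([546, 385, 7, 6, 16], array([ 0.6213, -0.05  ,  0.074 ]))]
4.45 [0.46502153 0.0234427  0.09878603] [ 0.76767998  0.2404237  12.52718773]
```

>>> drive_tool:
  motion:
    - [0, -0.3, 0, 0, 0, 0]
    - [0, -0.6, 0, 0, 0, 0]
    - [0, -0.9, 0, 0, 0, 0]
    - [0, -1.2, 0, 0, 0, 0]
    - [0, -1.5, 0, 0, 0, 0]

```text
time: 4.95
eef_pos: [0.4512, 0.0226, 0.099]
tool_rot: [[-0.048, 0.999, 0.007], [0.999, 0.048, -0.0], [-0.0, 0.007, -1.0]]
force: [4.4, 1.0, 9.3]
opening: 0.0006
gripper_force: 4.4
```

```bash
python3 st.py
```

```text
[([95, 228, 96, 107, 7721], array([0.3543, 0.0184, 0.074 ])), ([538, 66, 6, 7, 11], array([0.5576, 0.1408, 0.074 ])), ([570, 46, 5, 4, 10], array([0.5795, 0.1583, 0.074 ]))]
5.0 [0.45047621 0.02260795 0.09879722] [ 1.38100434 -0.18800312 11.02086587]
```

View pics/st.png

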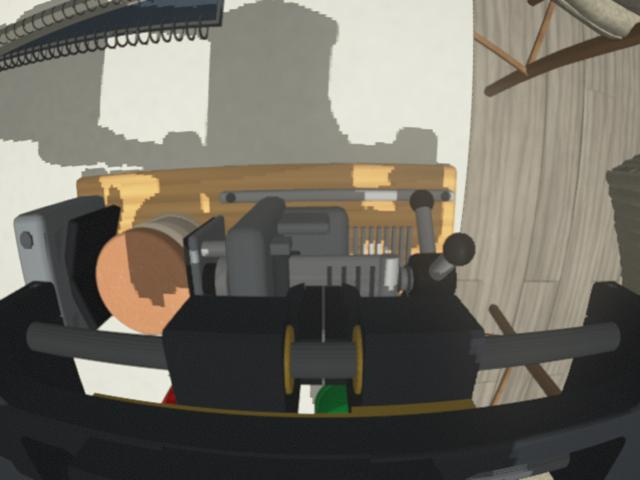

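The carriage is moving; the pad (205,255) has nearly reached the jar (145,275). I continue.

>>> drive_tool:
  motion:
    - [0, -0.3, 0, 0, 0, 0]
    - [0, -0.6, 0, 0, 0, 0]
    - [0, -0.8, 0, 0, 0, 0]
    - [0, -1.0, 0, 0, 0, 0]

```text
time: 5.4
eef_pos: [0.4413, 0.0221, 0.0989]
tool_rot: [[-0.048, 0.999, 0.007], [0.999, 0.048, -0.0], [-0.001, 0.007, -1.0]]
force: [3.7, -0.9, 9.6]
opening: 0.0003
gripper_force: 4.6
```

```bash
python3 st.py
```

```text
[([95, 229, 96, 107, 7686], array([0.3443, 0.0171, 0.074 ])), ([550, 383, 12, 11, 31], array([ 0.6037, -0.0524,  0.074 ])), ([597, 38, 11, 6, 18], array([0.5931, 0.1688, 0.074 ]))]
5.45 [0.44077618 0.0220424  0.0988366 ] [ 1.53975558  0.34217789 11.08886557]
```

>>> drive_tool:
  motion:
    - [0, -0.1, 0, 0, 0, 0]
    - [0, -0.2, 0, 0, 0, 0]
    - [0, -0.2, 0, 0, 0, 0]

```text
time: 5.75
eef_pos: [0.4391, 0.022, 0.0989]
tool_rot: [[-0.048, 0.999, 0.006], [0.999, 0.048, -0.0], [-0.001, 0.006, -1.0]]
force: [2.2, 0.9, 9.8]
opening: 0.0007
gripper_force: 5.0
```

>>> drive_tool:
  motion:
    - [0, -0.1, 0, 0, 0, 0]
    - [0, -0.2, 0, 0, 0, 0]
    - [0, -0.2, 0, 0, 0, 0]

```text
time: 6.05
eef_pos: [0.4371, 0.0218, 0.0989]
tool_rot: [[-0.048, 0.999, 0.006], [0.999, 0.048, -0.0], [-0.001, 0.006, -1.0]]
force: [3.3, 0.0, 9.3]
opening: 0.0005
gripper_force: 5.0
```

>>> drive_tool:
  motion:
    - [0, -0.1, 0, 0, 0, 0]
    - [0, -0.2, 0, 0, 0, 0]
    - [0, -0.2, 0, 0, 0, 0]

```text
time: 6.35
eef_pos: [0.4358, 0.0218, 0.099]
tool_rot: [[-0.048, 0.999, 0.008], [0.999, 0.048, -0.0], [-0.001, 0.008, -1.0]]
force: [5.1, 0.2, 6.7]
opening: 0.0003
gripper_force: 4.0
```

```bash
python3 st.py
```

```text
[([96, 230, 95, 106, 7636], array([0.3392, 0.0167, 0.074 ])), ([548, 378, 11, 10, 31], array([ 0.5936, -0.048 ,  0.074 ])), ([508, 367, 8, 9, 19], array([ 0.5549, -0.0345,  0.074 ]))]
6.4 [0.43586396 0.02176757 0.09901131] [ 4.54824296 -0.51902405  9.02451538]
```

>>> drive_tool:
  motion:
    - [0, -0.1, 0, 0, 0, 0]
    - [0, -0.1, 0, 0, 0, 0]

```text
time: 6.6
eef_pos: [0.435, 0.0218, 0.099]
tool_rot: [[-0.048, 0.999, 0.008], [0.999, 0.048, -0.0], [-0.001, 0.008, -1.0]]
force: [6.0, 0.5, 7.8]
opening: 0.0003
gripper_force: 3.9
```

```bash
python3 st.py
```

```text
[([97, 230, 96, 106, 7612], array([0.3391, 0.0168, 0.074 ])), ([553, 383, 8, 10, 25], array([ 0.5985, -0.0526,  0.074 ])), ([510, 367, 5, 5, 14], array([ 0.5544, -0.0334,  0.074 ]))]
6.65 [0.43498691 0.02177188 0.09902371] [ 4.9062091  -0.62165932  8.15759696]
```

Jar seated and lightly pinched (it stopped moving while the jaw went on 0.9 mm). I raise the tool straight up to release the lever.

>>> drive_tool:
  motion:
    - [0, 0, -0.4, 0, 0, 0]
    - [0, 0, -0.9, 0, 0, 0]
    - [0, 0, -1.4, 0, 0, 0]
    - [0, 0.2, -2.2, 0, 0, 0]
    - [0, 1.0, -4.5, 0, 0, 0]

```text
time: 7.15
eef_pos: [0.4378, 0.0224, 0.1396]
tool_rot: [[-0.048, 0.999, -0.007], [0.999, 0.048, -0.0], [0.0, -0.007, -1.0]]
force: [0.7, 0.3, -0.5]
opening: 0.0005
gripper_force: 0.0
```

>>> drive_tool:
  motion:
    - [0, 1.5, -2.5, 0, 0, 0]
    - [0, 3.5, -3, 0, 0, 0]
    - [0, 3.5, -3, 0, 0, 0]

```text
time: 7.45
eef_pos: [0.4787, 0.0241, 0.1736]
tool_rot: [[-0.048, 0.999, 0.004], [0.999, 0.048, 0.0], [-0.0, 0.004, -1.0]]
force: [-0.2, 0.9, -0.3]
opening: 0.0005
gripper_force: 0.0
```

```bash
python3 st.py; python3 - <<'E'
import cv2
a=cv2.imread("pics/st.png");cv2.imwrite("pics/w3.png",cv2.resize(a[140:330,80:480],None,fx=2,fy=2,interpolation=2))
E
```

```text
[([102, 209, 69, 77, 4254], array([0.339 , 0.0145, 0.074 ])), ([537, 51, 8, 9, 16], array([0.6333, 0.1756, 0.074 ])), ([571, 42, 6, 6, 14], array([0.665 , 0.1927, 0.074 ]))]
7.5 [0.4765742  0.02405658 0.17215376] [-0.97083328 -0.17855162  0.20959007]
```

View pics/w3.png

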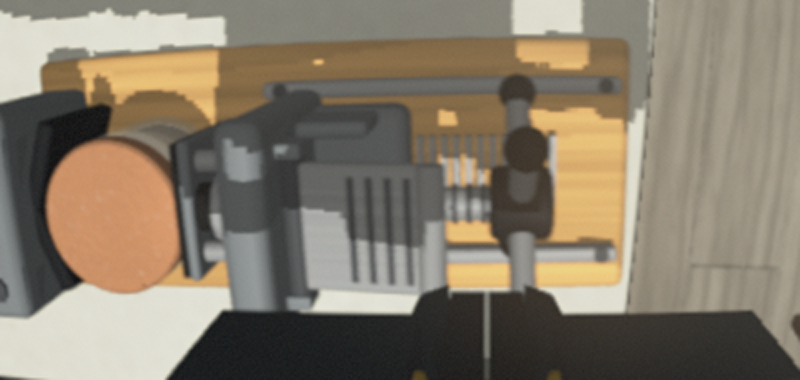

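The jar (115,215) sits in the V and the pad (190,215) is against it. The lever (365,225) is up, with balls at (525,150) and (517,92). Now I locate the handle with the side camera as well.

```bash
python3 - <<'E'
from h import *
a=read_camera("wrist");s=read_camera("side")
k=lambda u,v:(80+u/2,140+v/2)
for n,u,v,z in[("A",525,150,.102),("B",517,92,.039),("hub",522,205,.075),("rear",278,230,.116),("padfront",180,220,.08)]:print(n,np.round(fish(a,*k(u,v),z),4))
import pickle;pickle.dump({"w":a,"s":s},open("d1.pkl","wb"))
cv2.imwrite("pics/s2.png",cv2.resize(s["frame"][180:270,310:420],None,fx=6,fy=6,interpolation=2))
E
```

```text
A [0.4866 0.0497 0.102 ]
B [0.4862 0.06   0.039 ]
hub [0.4884 0.0255 0.075 ]
rear [0.4151 0.0255 0.116 ]
padfront [0.3678 0.0156 0.08  ]
```

View pics/s2.png

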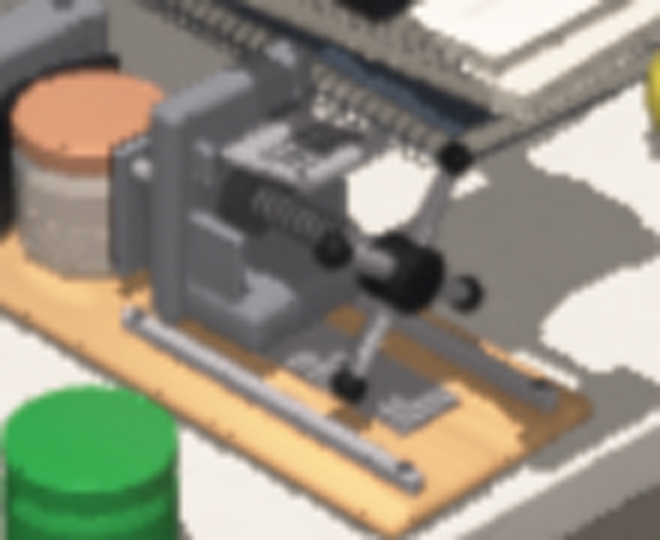

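```bash
python3 - <<'E'
from h import *;import pickle
D=pickle.load(open("d1.pkl","rb"));s=D["s"];n=np.array([np.cos(P2:=.0512),np.sin(.0512),0])
for d in(.484,.488,.492):
  q=[]
  for u,v in[(400,270),(455,157),(331,247),(467,293),(348,385)]:
    o,r=ray(s,310+u/6,180+v/6);q.append(o+r*(d-n@o)/(n@r))
  q=np.array(q);print(d,np.round(q,4).tolist());e=q[1:]-q[0]
  print(np.round([np.linalg.norm(e,axis=1),np.degrees(np.arctan2(e[:,2],e[:,1]))],3).tolist())
E
```

```text
0.484 [[0.4829, 0.0348, 0.0614], [0.4815, 0.0614, 0.0975], [0.4847, -0.002, 0.0878], [0.4809, 0.0726, 0.034], [0.4841, 0.0096, 0.0234]]
[[0.045, 0.045, 0.047, 0.046], [53.55, 144.353, -35.935, -123.535]]
0.488 [[0.4871, 0.0304, 0.0654], [0.4857, 0.0569, 0.1012], [0.489, -0.0061, 0.0916], [0.4852, 0.068, 0.0382], [0.4884, 0.0054, 0.0276]]
[[0.045, 0.045, 0.046, 0.045], [53.55, 144.353, -35.935, -123.535]]
0.492 [[0.4913, 0.0261, 0.0694], [0.49, 0.0524, 0.105], [0.4932, -0.0103, 0.0954], [0.4894, 0.0634, 0.0423], [0.4926, 0.0011, 0.0318]]
[[0.044, 0.045, 0.046, 0.045], [53.55, 144.353, -35.935, -123.535]]
```

Hub is about (.491,.0255,.070), with spokes at 53.5°+90k. I will push the +y upper ball (.490,.052,.105) down.

>>> drive_tool:
  motion:
    - [1.5, 0.9, 0, 0, 0, 0]
    - [3.0, 1.75, 0.8, 0, 0, 0]
    - [3.0, 1.75, 2.5, 0, 0, 0]
    - [3.0, 1.75, 4.2, 0, 0, 0]
    - [3.0, 1.75, 4.2, 0, 0, 0]

```text
time: 8.1
eef_pos: [0.488, 0.0548, 0.1261]
tool_rot: [[-0.048, 0.999, -0.008], [0.999, 0.048, -0.001], [-0.0, -0.008, -1.0]]
force: [-0.2, 0.6, -0.3]
opening: 0.0001
gripper_force: 0.0
```

```bash
python3 go.py .493 .055 .115 2.9
```

```text
t 8.1 pos [0.488  0.0548 0.1261] F [-0.2  0.6 -0.3]
shift cm [0.   0.5  1.11] turn [-0.5  0.  -0.1]
```

>>> drive_tool:
  motion:
    - [0, 0.2, 0.4, 0, 0, 0]
    - [0, 0.4, 0.9, 0, 0, 0]
    - [0, 0.4, 1.1, 0, 0, 0]
    - [0, 0.4, 1.1, 0, 0, 0]

```text
time: 8.5
eef_pos: [0.4962, 0.055, 0.1188]
tool_rot: [[-0.047, 0.999, -0.0], [0.999, 0.047, -0.0], [-0.0, -0.0, -1.0]]
force: [-0.1, 0.4, 0.7]
opening: 0.0006
gripper_force: 0.0
```

>>> drive_tool:
  motion:
    - [0.1, 0, 0.1, 0, 0, 0]
    - [0.2, 0, 0.3, 0, 0, 0]
    - [0.3, 0, 0.5, 0, 0, 0]
    - [0.4, 0, 0.6, 0, 0, 0]

```text
time: 8.9
eef_pos: [0.4959, 0.059, 0.1126]
tool_rot: [[-0.048, 0.999, 0.0], [0.999, 0.048, -0.0], [-0.0, 0.0, -1.0]]
force: [-0.4, -2.6, 2.6]
opening: 0.0007
gripper_force: 1.5
```

>>> drive_tool:
  motion:
    - [0, 0, -0.5, 0, 0, 0]
    - [-0.5, -0.3, -0.5, 0, 0, 0]
    - [-0.5, -0.3, -0.2, 0, 0, 0]
    - [-0.4, -0.3, 0.2, 0, 0, 0]
    - [-0.4, -0.3, 0.3, 0, 0, 0]

```text
time: 9.4
eef_pos: [0.4941, 0.055, 0.1111]
tool_rot: [[-0.047, 0.999, 0.002], [0.999, 0.047, 0.0], [0.0, 0.002, -1.0]]
force: [-3.6, 0.6, 13.3]
opening: -0.0
gripper_force: 6.5
```

>>> drive_tool:
  motion:
    - [0.1, 0, 0.2, 0, 0, 0]
    - [0.3, 0, 0.4, 0, 0, 0]
    - [0.4, 0, 0.6, 0, 0, 0]
    - [0.4, 0, 0.6, 0, 0, 0]

```text
time: 9.8
eef_pos: [0.4944, 0.0605, 0.1064]
tool_rot: [[-0.047, 0.999, 0.003], [0.999, 0.047, 0.003], [0.003, 0.003, -1.0]]
force: [-5.5, 5.1, 16.2]
opening: 0.0002
gripper_force: 7.9
```

>>> drive_tool:
  motion:
    - [0.1, 0, 0.2, 0, 0, 0]
    - [0.2, 0, 0.4, 0, 0, 0]
    - [0.3, 0, 0.6, 0, 0, 0]
    - [0.3, 0, 0.6, 0, 0, 0]

```text
time: 10.2
eef_pos: [0.4948, 0.0651, 0.1011]
tool_rot: [[-0.046, 0.999, 0.004], [0.999, 0.046, 0.006], [0.006, 0.004, -1.0]]
force: [-5.4, 11.5, 19.1]
opening: 0.0005
gripper_force: 9.4
```

```bash
cat > tq.py <<'E'
from h import *
from fit import W,P
a=read_camera("wrist");o=ctrl.get_obs();f=o["force"];x,y,z=o["eef_pos"]
th=np.degrees(np.arcsin(np.clip((z-.077)/.044,-1,1)));yb=.0255+.044*np.cos(np.radians(th))
print("t",round(o["time"],2),"pos",np.round([x,y,z],4),"F",np.round(f,1),"M",np.round(o["torque"],2),"theta",th.round(1),"yb",yb.round(4),"torque",round((yb-.0255)*f[2]-(z-.07)*f[1],3))
m=cv2.inRange(cv2.cvtColor(a["frame"],cv2.COLOR_BGR2HSV),(5,90,60),(14,170,255))
n,l,s,c=cv2.connectedComponentsWithStats(m);k=1+s[1:,4].argmax();print("jar",s[k],np.round(fish(a,*c[k],.074),4));cv2.imwrite("pics/st.png",a["frame"])
E
python3 tq.py
```

```text
t 10.25 pos [0.4948 0.0652 0.1011] F [-5.2 10.9 17.9] M [ 1.8   0.83 -0.01] theta 33.3 yb 0.0623 torque 0.317
jar [  57  293   49   38 1343] [0.3472 0.0345 0.074 ]
```

View pics/st.png

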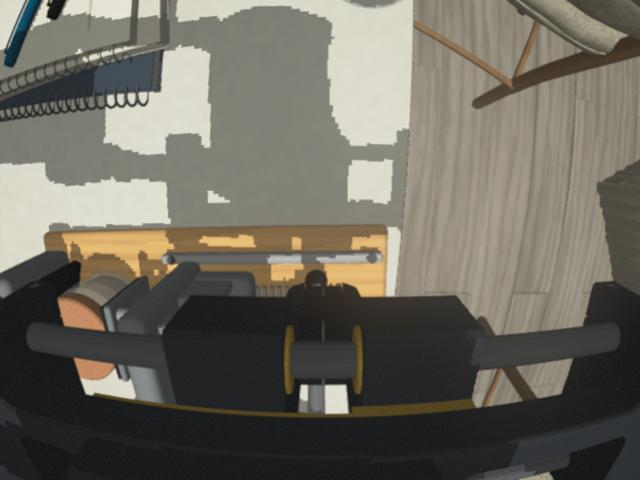

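```bash
python3 - <<'E'
from h import *
a=read_camera("wrist")
for z in(.03,.04,.095):print(z,fish(a,316,279,z))
print("finger tip edge top", fish(a,323,292,.101),fish(a,323,300,.101), ctrl.get_obs()["eef_pos"])
s=read_camera("side");cv2.imwrite("pics/s3.png",cv2.resize(s["frame"][160:270,310:440],None,fx=6,fy=5.4,interpolation=2))
E
```

```text
0.03 [0.49114366 0.049695   0.03      ]
0.04 [0.49113947 0.05341294 0.04      ]
0.095 [0.49111638 0.07386165 0.095     ]
finger tip edge top [0.49433908 0.07028671 0.101     ] [0.49451028 0.06654708 0.101     ] [0.49482229 0.0651678  0.10113343]
```

View pics/s3.png

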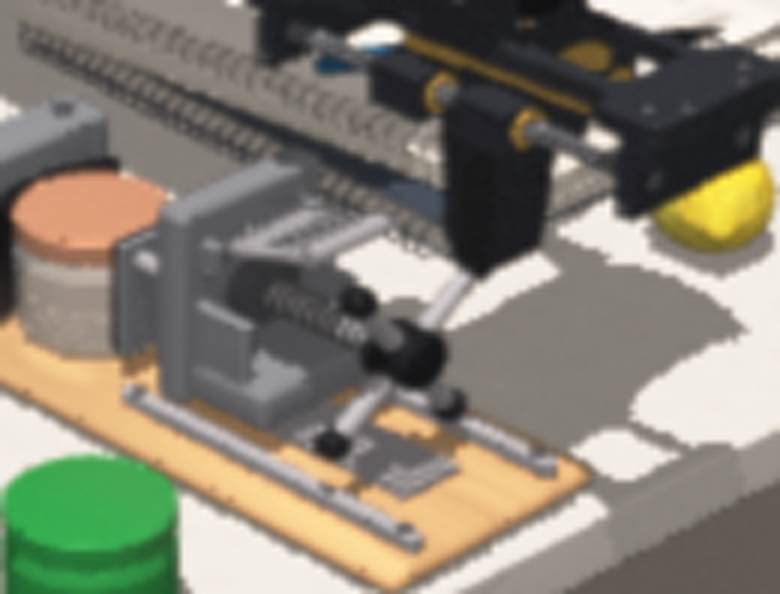

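>>> drive_tool:
  motion:
    - [0.3, 0, 0.2, 0, 0, 0]
    - [0.5, 0, 0.4, 0, 0, 0]
    - [0.6, 0, 0.6, 0, 0, 0]
    - [0.7, 0, 0.8, 0, 0, 0]
    - [0.7, 0, 0.8, 0, 0, 0]

```text
time: 10.85
eef_pos: [0.4925, 0.072, 0.0916]
tool_rot: [[-0.046, 0.999, -0.0], [0.999, 0.046, 0.006], [0.006, 0.0, -1.0]]
force: [-6.9, 11.4, 14.8]
opening: 0.0007
gripper_force: 7.5
```

```bash
python3 tq.py
```

```text
t 10.9 pos [0.4927 0.0718 0.0917] F [-6.2  9.1 14. ] M [ 1.46  0.98 -0.01] theta 19.5 yb 0.067 torque 0.386
jar [  73  358   41   38 1052] [0.3508 0.0012 0.074 ]
```

>>> drive_tool:
  motion:
    - [0, 0, -0.6, 0, 0, 0]
    - [-0.4, 0.2, -1.0, 0, 0, 0]
    - [-0.5, 0.3, -0.5, 0, 0, 0]
    - [-0.5, 0.3, -0.1, 0, 0, 0]
    - [-0.5, 0.3, 0.0, 0, 0, 0]

```text
time: 11.4
eef_pos: [0.4964, 0.0642, 0.0901]
tool_rot: [[-0.046, 0.999, 0.001], [0.999, 0.046, 0.001], [0.001, 0.001, -1.0]]
force: [-2.6, 2.8, 10.8]
opening: 0.0007
gripper_force: 5.2
```

```bash
python3 tq.py
```

```text
t 11.45 pos [0.4964 0.0642 0.0902] F [-1.1  1.4  9.3] M [ 0.26  0.23 -0.01] theta 17.4 yb 0.0675 torque 0.362
jar [ 57 297  34  32 739] [0.3516 0.0374 0.074 ]
```

>>> drive_tool:
  motion:
    - [0, 0, 0.1, 0, 0, 0]
    - [0.1, 0, 0.25, 0, 0, 0]
    - [0.1, 0, 0.25, 0, 0, 0]

```text
time: 11.75
eef_pos: [0.496, 0.0653, 0.0878]
tool_rot: [[-0.047, 0.999, 0.0], [0.999, 0.047, 0.001], [0.001, 0.0, -1.0]]
force: [-2.6, 1.6, 9.6]
opening: 0.0004
gripper_force: 4.8
```

```bash
python3 tq.py
```

```text
t 11.8 pos [0.496  0.0653 0.0878] F [-2.4  0.9  9.6] M [ 0.3   0.39 -0.  ] theta 14.2 yb 0.0681 torque 0.394
jar [ 73 358  30  32 647] [ 0.3538 -0.0008  0.074 ]
```

>>> drive_tool:
  motion:
    - [0, 0, 0.15, 0, 0, 0]
    - [0.05, 0, 0.3, 0, 0, 0]
    - [0.05, 0, 0.4, 0, 0, 0]
    - [0.05, 0, 0.4, 0, 0, 0]

```text
time: 12.2
eef_pos: [0.4955, 0.0664, 0.0838]
tool_rot: [[-0.046, 0.999, -0.001], [0.999, 0.046, 0.002], [0.002, -0.001, -1.0]]
force: [-5.0, 4.5, 11.5]
opening: 0.0004
gripper_force: 5.6
```

```bash
python3 tq.py
```

```text
t 12.25 pos [0.4955 0.0664 0.0838] F [-3.5  4.5 11.8] M [ 0.68  0.66 -0.09] theta 8.9 yb 0.069 torque 0.449
jar [ 73 358  29  37 655] [0.3554 0.0018 0.074 ]
```

>>> drive_tool:
  motion:
    - [0, 0, -0.5, 0, 0, 0]
    - [-0.2, 0.2, -0.5, 0, 0, 0]
    - [-0.2, 0.2, 0.0, 0, 0, 0]
    - [-0.2, 0.2, 0.15, 0, 0, 0]
    - [-0.2, 0.2, 0.15, 0, 0, 0]

```text
time: 12.75
eef_pos: [0.4985, 0.0635, 0.0821]
tool_rot: [[-0.047, 0.999, 0.001], [0.999, 0.047, 0.0], [0.0, 0.001, -1.0]]
force: [-1.7, -0.8, 7.8]
opening: 0.0006
gripper_force: 3.4
```

```bash
python3 tq.py
```

```text
t 12.8 pos [0.4985 0.0634 0.0821] F [-1.2 -0.2  8.4] M [ 0.03  0.11 -0.01] theta 6.7 yb 0.0692 torque 0.371
jar [ 73 358  22  32 412] [0.3578 0.0015 0.074 ]
```

>>> drive_tool:
  motion:
    - [0, 0, 0.1, 0, 0, 0]
    - [0, 0, 0.2, 0, 0, 0]
    - [0, 0, 0.2, 0, 0, 0]

```text
time: 13.1
eef_pos: [0.4987, 0.0637, 0.0806]
tool_rot: [[-0.047, 0.999, 0.001], [0.999, 0.047, 0.0], [0.0, 0.001, -1.0]]
force: [-1.7, 1.0, 9.6]
opening: 0.0005
gripper_force: 4.2
```

```bash
python3 tq.py
```

```text
t 13.15 pos [0.4987 0.0637 0.0806] F [-1.8  1.1 10.3] M [ 0.15  0.25 -0.03] theta 4.7 yb 0.0694 torque 0.441
jar [ 73 358  20  32 367] [0.3587 0.0026 0.074 ]
```

>>> drive_tool:
  motion:
    - [0, 0, 0.1, 0, 0, 0]
    - [0, 0, 0.2, 0, 0, 0]
    - [0, 0, 0.2, 0, 0, 0]

```text
time: 13.45
eef_pos: [0.4985, 0.0639, 0.0786]
tool_rot: [[-0.047, 0.999, 0.001], [0.999, 0.047, 0.001], [0.001, 0.001, -1.0]]
force: [-2.3, 2.0, 9.5]
opening: 0.0003
gripper_force: 4.3
```

```bash
python3 tq.py
```

```text
t 13.5 pos [0.4985 0.064  0.0786] F [-1.7  1.9 11.4] M [0.34 0.38 0.  ] theta 2.1 yb 0.0695 torque 0.484
jar [ 73 358  19  34 334] [0.3596 0.0039 0.074 ]
```

```bash
cat > av.py <<'E'
from h import *
f=[]
for i in range(8):
    read_camera("side");f.append(ctrl.get_obs()["force"])
print(np.mean(f,0).round(2),np.std(f,0).round(2),ctrl.get_obs()["eef_pos"].round(4))
E
python3 av.py
```

```text
[-2.21  1.76 10.8 ] [0.52 0.34 0.45] [0.4985 0.064  0.0786]
```

>>> drive_tool:
  motion:
    - [0, 0, 0.1, 0, 0, 0]
    - [0, 0, 0.15, 0, 0, 0]
    - [0, 0, 0.15, 0, 0, 0]

```text
time: 14.2
eef_pos: [0.4989, 0.064, 0.0773]
tool_rot: [[-0.047, 0.999, 0.002], [0.999, 0.047, 0.001], [0.001, 0.002, -1.0]]
force: [-2.1, 1.6, 10.8]
opening: 0.0005
gripper_force: 4.1
```

```bash
python3 av.py
```

```text
[-1.41  1.89 11.01] [0.5  0.57 0.26] [0.4989 0.064  0.0773]
```

>>> drive_tool:
  motion:
    - [0, 0, 0.1, 0, 0, 0]
    - [0, 0, 0.12, 0, 0, 0]
    - [0, 0, 0.12, 0, 0, 0]

```text
time: 14.9
eef_pos: [0.4999, 0.0639, 0.0764]
tool_rot: [[-0.047, 0.999, 0.004], [0.999, 0.047, 0.001], [0.001, 0.004, -1.0]]
force: [-0.2, 2.6, 10.0]
opening: 0.0005
gripper_force: 3.6
```

```bash
python3 av.py
```

```text
[0.29 1.47 9.79] [0.25 0.6  0.33] [0.4998 0.0639 0.0764]
```

>>> drive_tool:
  motion:
    - [0, 0, -0.6, 0, 0, 0]
    - [0, -0.4, -0.7, 0, 0, 0]
    - [0, -0.4, -0.3, 0, 0, 0]
    - [0, -0.4, 0.0, 0, 0, 0]
    - [0, -0.4, 0.0, 0, 0, 0]

```text
time: 15.8
eef_pos: [0.4929, 0.0636, 0.075]
tool_rot: [[-0.047, 0.999, -0.002], [0.999, 0.047, 0.0], [0.0, -0.002, -1.0]]
force: [-4.3, 0.4, 9.4]
opening: 0.0002
gripper_force: 4.8
```

```bash
python3 av.py
```

```text
[-3.32  0.71  9.3 ] [0.38 0.59 0.51] [0.4928 0.0635 0.075 ]
```

Continue gently to the target vertical force (~11.2 N).

>>> drive_tool:
  motion:
    - [0, 0, 0.1, 0, 0, 0]
    - [0, 0, 0.15, 0, 0, 0]
    - [0, 0, 0.15, 0, 0, 0]

```text
time: 16.5
eef_pos: [0.4928, 0.0636, 0.0739]
tool_rot: [[-0.048, 0.999, -0.002], [0.999, 0.048, 0.0], [0.0, -0.002, -1.0]]
force: [-5.2, 1.3, 10.8]
opening: 0.0002
gripper_force: 6.1
```

```bash
python3 av.py
```

```text
[-4.62  0.93 11.91] [0.6  0.46 0.56] [0.4928 0.0636 0.0739]
```

>>> drive_tool:
  motion:
    - [0, 0, -1, 0, 0, 0]
    - [0, 0, -3, 0, 0, 0]
    - [0, 0, -6, 0, 0, 0]
    - [0, 0, -10, 0, 0, 0]
    - [0, 0, -13, 0, 0, 0]

```text
time: 17.4
eef_pos: [0.4935, 0.0633, 0.2048]
tool_rot: [[-0.048, 0.999, 0.0], [0.999, 0.048, -0.0], [-0.0, 0.0, -1.0]]
force: [0.1, 0.3, -0.3]
opening: 0.0004
gripper_force: 0.0
```

```bash
python3 st.py; python3 - <<'E'
from h import *
import pickle
s=read_camera("side");d=pickle.load(open("d1.pkl","rb"))["s"]
for f in(d,s):
    m=cv2.inRange(cv2.cvtColor(f["frame"],cv2.COLOR_BGR2HSV),(5,90,60),(13,170,255))[180:240,300:350]
    n,l,q,c=cv2.connectedComponentsWithStats(m);k=1+q[1:,4].argmax();print(q[k],c[k])
    g=cv2.cvtColor(f["frame"],cv2.COLOR_BGR2GRAY)[180:265,360:400];mm=(g<35).astype(np.uint8)
    n,l,q,c=cv2.connectedComponentsWithStats(mm)
    print([(round(c[i][0]+360,1),round(c[i][1]+180,1),int(q[i][4])) for i in range(1,n) if q[i][4]>8])
E
```

```text
[([110, 248, 62, 66, 3215], array([0.3365, 0.0133, 0.074 ])), ([52, 0, 26, 20, 134], array([0.2465, 0.2646, 0.074 ])), ([46, 0, 5, 24, 58], array([0.2279, 0.2649, 0.074 ]))]
17.45 [0.49667492 0.06356154 0.21021636] [1.4525308  0.94653211 3.08346843]
[ 11  11  26  18 324] [22.94753086 19.16975309]
[(np.float64(372.2), np.float64(180.6), 17), (np.float64(385.2), np.float64(205.8), 11), (np.float64(365.0), np.float64(222.1), 10), (np.float64(378.2), np.float64(226.9), 57)]
[ 11  11  27  18 331] [23.081571   19.10574018]
[(np.float64(377.6), np.float64(226.1), 45)]
```

```bash
python3 -c "
from station import ctrl;print(ctrl.hand_in())"
```

```text
the job is handed in; nothing more can be done
None
```

The job is handed in: the jar is upright and held in the vise, the lever has sprung back, and the arm is clear. I estimate the clamp at 24–28 N from the push on the handle, and I did not measure it directly.

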